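# Hang the drip pail and hold the drain dial at its third click

### The arm

A 6-joint arm with a two-finger parallel gripper is mounted at the origin on the work surface. World frame = base frame: x ahead of the robot, y to its left, z up, the work surface at z = 0. Lengths are in m, angles in rad, forces in N, time in s.
With the tool pointing down it reaches from about 0.275 to 0.875 m from the base axis. Payload 12.5 kg.
Tool frame: the origin (TCP) lies on the centre line of the jaws, within the pads' length; the fingertips stand 19 mm ahead of it and the grasp point (between the pads) is the TCP; z points along the fingers, y is the line along which they close (so a half turn about z gives the same grasp; the last joint's range is limited). The gripper opens to 85 mm and grips with 20 to 120 N. Pads are 22 mm wide; open, the fingers measure 114 mm over their backs; the gripper's body (76 mm by 85 mm) begins 54 mm behind the grasp point. The pads swing forward as they close: fully open they stand 13 mm farther back than shut.
Start: joints at [1.128, 0.351, 1.652, -0, 1.139, -0.085], TCP at [0.193, 0.515, 0.25] pointing down, gripper open.
Joint ranges: [-2.75, 2.75], [-0.79, 2.1], [0.01, 2.65], [-1.57, 4.71], [0.07, 3.14], [-2.87, 2.87]. Speed limits (rad/s): [2.22, 2.22, 2.79, 3.14, 3.14, 3.14].

### API

Orientations are given as a unit quaternion [w, x, y, z].
In Python, from bench import bot gives the robot as it stands. The module is installed in compiled form; this text tells all that it offers.
- The arm moves only by the shell command python3 -m handwheel 'ROWS' [FORCE]. ROWS is JSON, a list of rows, each an object with "dp": the shift along the world's x, y, z in m, a list of three; "twist": the turn, a rotation vector about the world's x, y, z in rad, a list of three; "jaw": the opening, from 0 (shut) to 1 (fully open). A call has exactly 10 rows; each row shifts and turns the commanded pose from where the row before left it; what a row does not reach is not made up. A row lasts 1/12 s, in which the tool goes at most 41.7 mm and 7.16 degrees, less where a joint would pass 70% of its speed; a pose out of reach is approached as far as the arm can. A call with a gripper value outside its range is refused whole. The fingers move at their own pace and stop on an object; FORCE is the grip in N (left out, the last holds). Time passes only in rows, so rows that do not move let the fingers close, or fill a call up. It gives the time, the measured TCP pose, the force, the opening and the grip force at its end, in the units of the state.
- bot.observe(): the state, without advancing time (a new reading comes with each control period).
- bot.grab_frame(name): name is "side" or "top" or "wrist"; returns a dict with "frame" (384x512x3 uint8, red, green, blue), "z_map" (384x512 float32, m along the optical axis (not along the pixel's ray), 0 where there is no reading), "mtx" (3x3 intrinsics, pixels), "position" and "attitude" of the camera in the world. Camera axes: x right, y up, looking along -z (the intrinsics and any distortion apply to the point x, -y, -z); pixel columns grow to the right and rows downward; lengths in m; the calibration is good to about 2 mm. A picture is of the moment at which its call begins.
- bot.job_done(): hands the job in; it is judged then, once.
The state is a dict: "time_s": time; "joints": joint angles; "dq": joint speeds; "joint_efforts": joint torques, N m; "ee_pos": TCP position; "tcp_rot": TCP orientation; "ft_force": force on the tool from outside, world axes, zero at the start; "ft_torque": the same for the moment, N m; "grip_width": finger opening in m; "grasp_force": force on a finger pad.
Only numpy, scipy, OpenCV 4.12 (cv2) and the standard library are available. Lean on these libraries where they do the work, as an engineer would, in place of code of your own. Each camera call takes 0.05 s, during which the arm holds its last target. There are 200 camera calls.

### The job

Hang the little steel drip pail by its arched bail on the filter unit's hook, under the outlet spout, and let go of it so that it hangs free. Then press the lever of the unit's spring-return drain dial down past the first two clicks to the third and keep it held there, short of the end stop: the job finishes with the gripper still holding the lever down, since it springs back if let go. Leave the jar, squeeze bottle and grout brush where they are.

Things in the scene. Friction and masses are not known exactly. Their poses are not given: they have to be found in the camera images.
- pail_grip (a point): middle of the pail's upright black plastic grip, where it is taken; 190 mm above the pail's underside, straight above its centre. The grip stands on the middle of the bail bar: 14 mm wide in the pail's x, 26 mm in the pail's y, from 162 to 212 mm above the underside. Axes: z up, x along the bail bar.
- pail_bar (a point): underside of the bail's bar at its middle, 34 mm below pail_grip, same axes; this rests on the hook when the pail hangs. The bail is a rigid arch of 8 mm wire: uprights at x = +-34 mm rise from the pail to a level top bar along x (straight part 48 mm), with 96 mm clear between the rim and the bar.
- pail_center (a point): middle of the pail with its bail, half-way up, 106 mm above its underside, same axes
- pail: small open steel drip pail, 70 mm across the rim, rim 60 mm high, 212 mm high with bail and grip, roughly 0.2 kg. Origin at the centre of its underside, z up, x along its bail bar. It stands on the floor (z = 0) in the same area as the jar; either may be the nearer one.
- hook_seat (a point): point on the upper side of the hook's arm where the bail is to rest, 65 mm out from the unit's face and 205 mm above the floor; axes are the unit's. The inner side of the upturned end is 30 mm further out (-y). The bail comes in from the free end, over the upturned end, the pail below the arm, and is lowered.
- hook_tip (a point): top of the hook's upturned free end, axes are the unit's. The hook is a level round steel arm 10 mm thick that sticks out 105 mm from the unit's right-hand face along the unit's -y, its upper side 205 mm above the floor; its free end turns up, reaching 16 mm above the arm's upper side.
- unit: filter drain unit, fixed: white housing 90 (x) by 120 (y) mm, 213 mm high, foot 180 by 170 mm, clear canister on its +x side. Origin under its middle on the floor; z up, y from hook side to dial side, x away from the robot. Under the hook a spout sticks out 32 mm from the -y face, mouth 162 mm above the floor, above the hung pail's rim.
- dial_axis (a point): centre of the dial drum (52 mm diameter, axis level along the unit's x) on the unit's left (+y) side, 150 mm above the floor; axes are the unit's
- lever_pad (a point): middle of the upper face of the dial lever's thumb pad; moves with the lever. The lever sticks out from the drum along the unit's +y; the pad is 36 mm (unit x) by 34 mm (along the lever), 8 mm thick, its middle 80 mm from the dial axis. At rest the lever slopes up 0.5 rad. The axes turn with the lever and equal the unit's at rest.
- dial (a joint): turn of the dial, rad: 0 at rest (lever 0.5 rad above level), grows as the pad is pressed down; clicks at 0.3, 0.6 and 0.9 (third: lever 0.4 rad below level), end stop 1.15. Ticks on the plate beside the drum mark them, the longest is the third. A spring always drives it back to 0: about 3 N on the pad at first, 6 N at the third click, 1.5 N more or less around each click; no latch.
- jar_center (a point): middle of an empty open amber glass jar, 70 mm across, 80 mm high; bystander
- bottle_center (a point): middle of a capped white squeeze bottle, 56 mm across, 160 mm high; bystander
- brush_center (a point): middle of a stainless steel grout brush lying flat, 150 mm long (its x), 22 mm wide, 26 mm high; bystander
- lever: the dial drum with its lever and thumb pad; origin on the dial axis, axes as lever_pad
Things that resemble listed ones, but are neither listed nor needed, are in the scene too. Leave any orange look-alike of the pail alone.

How it is judged:
On the way, in this order (a step that is already met when the one before it is completed fails the run):
1. the pail hangs on the hook by its bail, let go (contact force between pail and unit above 0.6 N and height (world z) of pail above 0.035 m and x of pail_bar in the frame of hook_seat between -0.026 and 0.026 m and y of pail_bar in the frame of hook_seat between -0.034 and 0.05 m and z of pail_bar in the frame of hook_seat between -0.008 and 0.01 m and angle between pail's own z axis and vertical below 0.3 rad and contact force between pail and the fingers below 0.05 N and contact force between pail and the arm below 0.05 N), for 0.3 s.
2. the dial is held at the third click (value of joint dial between 0.8 and 1 rad and contact force between the fingers and lever above 2 N), for 0.3 s.
At the end, for the whole second after the job is handed in: The pail hangs by its bail bar on the hook between upturned end and housing, over 35 mm off the floor, within 0.3 rad of upright, untouched by the robot; the dial is at its third click (0.80 to 1.00 rad), held there by the fingers with over 2 N (all of step 1 and all of step 2); the arm keeps its last pose, push and grip.
It fails at once if The amber jar is shoved more than 30 mm or knocked over (distance of jar_center from where it was at the start of the episode above 0.03 m or angle between jar_center's own z axis and vertical above 0.5 rad).
It fails at once if The white bottle is shoved more than 30 mm or knocked over (distance of bottle_center from where it was at the start of the episode above 0.03 m or angle between bottle_center's own z axis and vertical above 0.5 rad).
It fails at once if The grout brush is shoved more than 30 mm (distance of brush_center from where it was at the start of the episode above 0.03 m).
It also fails if it takes over 53 s, if anything falls off the work surface, if the arm or the gripper's body presses on something with over 40 N, if the wrist force passes 120 N, or if a joint passes its speed limit or range.

## Working session

There is one attempt and no reset: what is moved stays moved. The work goes in short steps, Python scripts to look and compute and a shell command to move; the robot and the scene stay as the last step left them, time stands still between calls to the robot, and variables do not carry over. Pictures are saved under pics/ and viewed, at most 10 in all, crops included, and the job is handed in when it is done.

```bash
mkdir -p pics
cat > h.py <<'E'
import numpy as np, cv2
from scipy.spatial.transform import Rotation as R
from bench import bot
def rot(a):
    a=np.array(a,float)
    if a.shape==(3,3): return a
    return R.from_quat(np.r_[a[1:],a[0]]).as_matrix()
def cloud(f):
    z=f["z_map"]; K=np.array(f["mtx"]); v,u=np.mgrid[:z.shape[0],:z.shape[1]]
    p=np.stack([(u-K[0,2])/K[0,0]*z,-(v-K[1,2])/K[1,1]*z,-z],-1)
    w=p@rot(f["attitude"]).T+np.array(f["position"]); w[z<=0]=np.nan
    return w
def grab(n,name=None):
    f=bot.grab_frame(n); 
    if name: cv2.imwrite(f"pics/{name}.png",f["frame"][:,:,::-1])
    np.savez(f"{n}.npz",w=cloud(f),frame=f["frame"])
    return f
E
python3 - <<'E'
from h import *
for n in("side","top"):
    f=grab(n,n+"0"); print(n,f["position"],f["attitude"],f["mtx"], {k:1 for k in f})
s=bot.observe();print(s)
a=cv2.imread("pics/top0.png");b=cv2.imread("pics/side0.png")
E
```

```text
side [0.45453425 0.7620075  0.94505015] [-0.09955533 -0.03050298  0.37517777  0.92108629] [[389.4203178    0.         254.99545602]
 [  0.         389.4203178  191.0209276 ]
 [  0.           0.           1.        ]] {'frame': 1, 'z_map': 1, 'mtx': 1, 'position': 1, 'attitude': 1}
top [ 0.35033849 -0.02743416  1.63412528] [-0.70138957 -0.05438767  0.05499404  0.70856919] [[483.59574655   0.         258.95903907]
 [  0.         483.59574655 198.71653026]
 [  0.           0.           1.        ]] {'frame': 1, 'z_map': 1, 'mtx': 1, 'position': 1, 'attitude': 1}
{'time_s': 0.1, 'joints': array([ 1.12840405e+00,  3.51187047e-01,  1.65240479e+00,  4.02840620e-05,
        1.13911837e+00, -8.45991038e-02]), 'dq': array([ 0.00053861, -0.00114356, -0.00048849,  0.00087506,  0.00134586,
       -0.00052349]), 'joint_efforts': array([ 6.72232836e-04, -5.06842732e+01, -2.91875786e+01, -6.13247676e-05,
        2.75166072e-03, -5.27119835e-05]), 'ee_pos': array([0.19245138, 0.51490711, 0.24979269]), 'tcp_rot': array([-1.63196280e-04,  1.77952153e-01,  9.84038982e-01, -5.34729125e-04]), 'ft_force': array([ 0.47796268, -0.01443438,  0.676535  ]), 'ft_torque': array([-0.01113394, -0.00307725, -0.007547  ]), 'grasp_force': 0.0, 'grip_width': 0.08504868699279133}
```

View pics/top0.png

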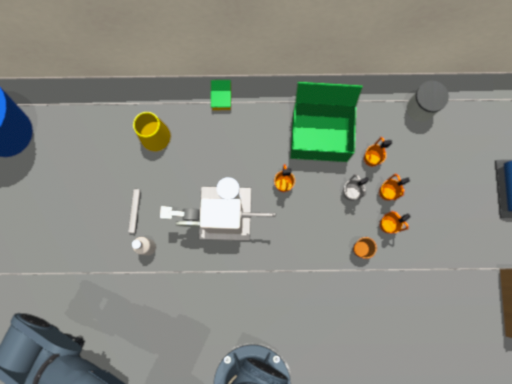

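View pics/side0.png

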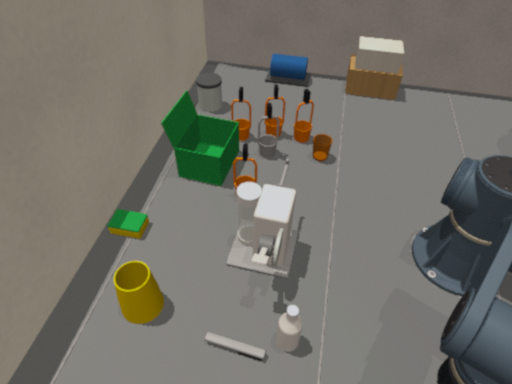

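The top view has x up and y to the left. The steel pail is at about (353,188), with orange pails at (375,153), (391,188), (391,222) and (284,180), and the amber jar at (365,248). The unit is at (222,213) with its hook to the right, ending near (272,214), and its lever to the left at (170,212). The brush is at (135,212) and the bottle at (142,245).

Run:
```python
from h import *
T=np.load("top.npz");w=T["w"];fr=T["frame"]
S=np.load("side.npz");ws=S["w"];fs=S["frame"]
def sel(w,x0,x1,y0,y1,z0,z1): return (w[...,0]>x0)&(w[...,0]<x1)&(w[...,1]>y0)&(w[...,1]<y1)&(w[...,2]>z0)&(w[...,2]<z1)
print("pail px",w[188,353],"hooktip",w[214,268],"lever",w[212,166],"jar",w[248,365],"orange",w[180,284], "unit",w[213,222])
cx,cy=w[192,350,:2]
for nm,ww,f in(("top",w,fr),("side",ws,fs)):
    hsv=cv2.cvtColor(f,cv2.COLOR_RGB2HSV)
    m=sel(ww,cx-.08,cx+.08,cy-.08,cy+.08,.03,.3)&(hsv[...,1]<110)
    for a,b in((.03,.07),(.07,.15),(.15,.165),(.165,.23)):
        k=m&(ww[...,2]>a)&(ww[...,2]<b);q=ww[k]
        if len(q):print(nm,a,len(q),q.mean(0).round(4),q.min(0).round(3),q.max(0).round(3))
    ux,uy=w[213,222,:2]
    k=sel(ww,ux-.1,ux+.1,uy-.1,uy+.1,.2,.23);q=ww[k];print(nm,"unit top",len(q),np.median(q,0))
    pts=q[:,:2].astype(np.float32); 
    k=sel(ww,ux-.06,ux+.06,uy-.1,uy+.1,.2085,.22);r=cv2.minAreaRect((ww[k][:,:2]*1000).astype(np.float32));print(nm,"rect",r)
    k=sel(ww,ux-.06,ux+.06,uy-.2,uy-.075,.19,.23);q=ww[k];print(nm,"hook",len(q),q.mean(0) if len(q) else 0,q.min(0),q.max(0),np.polyfit(q[:,1],q[:,0],1))
    k=sel(ww,ux-.06,ux+.06,uy+.09,uy+.2,.12,.25);q=ww[k];print(nm,"lever",len(q),q.mean(0),q.min(0),q.max(0))
for i,(f,(u,v,r)) in enumerate([(fr,(365,200,62)),(fs,(275,130,60))]):
    c=f[v-r:v+r,u-r:u+r];c=cv2.resize(c,(390,390),interpolation=cv2.INTER_CUBIC)
    I=c if i==0 else np.hstack([I,c])
cv2.imwrite("pics/crop1.png",I[:,:,::-1])
```

```text
pail px [ 0.63921492 -0.35311152  0.00071318] hooktip [ 0.52753637 -0.05631682  0.20143506] lever [0.53771705 0.24969966 0.19323042] jar [ 0.43314561 -0.38236465  0.0138918 ] orange [ 0.66944504 -0.11689591  0.00132489] unit [0.53047251 0.08005649 0.21301135]
top 0.03 102 [ 0.628  -0.3374  0.0501] [ 0.593 -0.378  0.03 ] [ 0.66  -0.31   0.069]
top 0.07 39 [ 0.6281 -0.3412  0.1147] [ 0.591 -0.358  0.07 ] [ 0.664 -0.326  0.15 ]
top 0.15 29 [ 0.6233 -0.3444  0.16  ] [ 0.597 -0.356  0.151] [ 0.657 -0.331  0.165]
top 0.165 70 [ 0.625  -0.341   0.1984] [ 0.607 -0.355  0.165] [ 0.651 -0.33   0.22 ]
top unit top 1607 [0.54222033 0.07724081 0.21197867]
top rect ((537.9228515625, 72.99394989013672), (145.57225036621094, 105.02022552490234), 89.93695068359375)
top hook 85 [ 0.52699333 -0.03684637  0.20513525] [ 0.52125309 -0.0736842   0.19374452] [0.5313342  0.00341661 0.22105363] [0.03504286 0.52828453]
top lever 435 [0.52933973 0.21443944 0.17833497] [0.50086805 0.17086855 0.12174639] [0.55638965 0.26813028 0.20478392]
side 0.03 261 [ 0.6262 -0.3431  0.0478] [ 0.591 -0.381  0.03 ] [ 0.661 -0.305  0.067]
side 0.07 75 [ 0.634  -0.3375  0.1098] [ 0.591 -0.359  0.07 ] [ 0.662 -0.324  0.15 ]
side 0.15 23 [ 0.6313 -0.3398  0.1605] [ 0.596 -0.353  0.154] [ 0.656 -0.329  0.165]
side 0.165 67 [ 0.6232 -0.3359  0.1919] [ 0.604 -0.356  0.165] [ 0.65  -0.327  0.215]
side unit top 1722 [0.54200863 0.08711581 0.2129633 ]
side rect ((538.4039306640625, 67.18521881103516), (165.68862915039062, 104.01921081542969), 87.90691375732422)
side hook 86 [ 0.52615802 -0.04022233  0.20722066] [ 0.52043301 -0.07269532  0.19990971] [0.53207405 0.00456805 0.22339652] [0.03783646 0.52767989]
side lever 610 [0.52632276 0.21397163 0.17574196] [0.50040072 0.17018559 0.12218351] [0.55495827 0.26988434 0.2019671 ]
```

View pics/crop1.png

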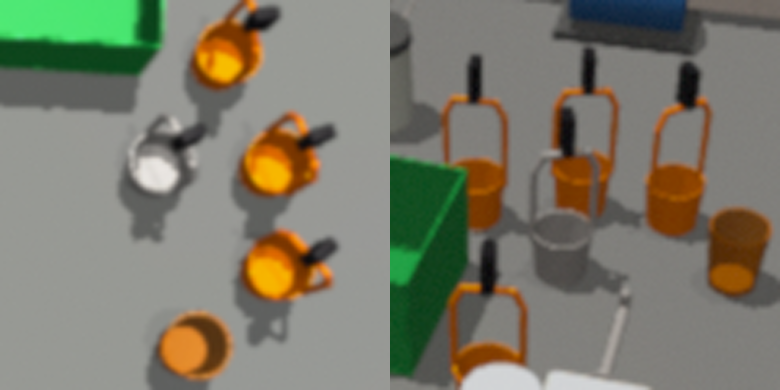

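Run:
```python
from h import *
T=np.load("top.npz");w=T["w"];fr=T["frame"]
S=np.load("side.npz");ws=S["w"];fs=S["frame"]
allw=np.vstack([w.reshape(-1,3),ws.reshape(-1,3)]);rgb=np.vstack([fr.reshape(-1,3),fs.reshape(-1,3)])
hsv=cv2.cvtColor(rgb[None],cv2.COLOR_RGB2HSV)[0]
d=np.hypot(allw[:,0]-.627,allw[:,1]+.341)
for a,b in((.075,.15),(.15,.166)):
    k=(d<.05)&(allw[:,2]>a)&(allw[:,2]<b)&(hsv[:,1]<110);q=allw[k][:,:2];c=q.mean(0);u=np.linalg.svd(q-c)[2][0]
    print("bar",a,len(q),c,(q.min(0)+q.max(0))/2,np.degrees(np.arctan2(u[1],u[0])),(q-c)@u.T if 0 else np.ptp((q-c)@u))
k=(rgb.max(1)<70)&(allw[:,2]>.168)&(allw[:,2]<.225)&(allw[:,0]>.4)&(allw[:,0]<.9)&(allw[:,1]<0)&(allw[:,1]>-.6)
q=allw[k];
from scipy.cluster.hierarchy import fcluster,linkage
L=fcluster(linkage(q,'single'),.025,'distance')
for l in set(L): print("grip",(L==l).sum(),q[L==l].mean(0).round(3),q[L==l].min(0).round(3),q[L==l].max(0).round(3))
for nm,ww,f in(("top",w,fr),("side",ws,fs)):
  q=ww[(np.hypot(ww[...,0]-.627,ww[...,1]+.341)<.05)&(ww[...,2]>.045)&(ww[...,2]<.068)];print(nm,"rim mid",(q.min(0)+q.max(0))/2,np.ptp(q,0))
  k=(abs(ww[...,0]-.528)<.03)&(ww[...,1]>.215)&(ww[...,1]<.28)&(ww[...,2]>.165)&(ww[...,2]<.22);q=ww[k]
  print(nm,"pad",len(q),q.mean(0),cv2.minAreaRect((q[:,:2]*1000).astype(np.float32)),np.polyfit(q[:,1],q[:,2],1))
k=(hsv[:,1]>150)&(hsv[:,0]<20)&(allw[:,2]>.02)&(allw[:,2]<.2)&(allw[:,1]>-.2)&(allw[:,1]<0)&(allw[:,0]>.4)&(allw[:,0]<.8)
q=allw[k];print("orange near hook",q.min(0),q.max(0))
```

```text
bar 0.075 107 [ 0.63211948 -0.33871282] [ 0.62732968 -0.34097072] -158.37490788381018 0.07688812445712026
bar 0.15 63 [ 0.62719147 -0.34223151] [ 0.62643751 -0.34255971] -157.0746153240324 0.06337157664378062
grip 103 [ 0.654 -0.107  0.199] [ 0.649 -0.125  0.168] [ 0.662 -0.096  0.217]
grip 99 [ 0.74  -0.415  0.199] [ 0.736 -0.432  0.171] [ 0.746 -0.401  0.219]
grip 108 [ 0.623 -0.338  0.199] [ 0.616 -0.356  0.171] [ 0.633 -0.327  0.22 ]
grip 119 [ 0.511 -0.457  0.199] [ 0.501 -0.474  0.169] [ 0.522 -0.446  0.218]
grip 87 [ 0.622 -0.46   0.2  ] [ 0.615 -0.477  0.17 ] [ 0.629 -0.449  0.219]
top rim mid [ 0.62632424 -0.34379541  0.0560633 ] [0.06713507 0.06846641 0.02190036]
top pad 187 [0.53587303 0.24510491 0.18774551] ((530.2633056640625, 241.0856170654297), (58.981971740722656, 47.951416015625), 81.48748016357422) [0.49144254 0.06729053]
side rim mid [ 0.62623551 -0.34327833  0.05648361] [0.0699077  0.07515593 0.02190433]
side pad 205 [0.53205152 0.24689352 0.18951655] ((531.4246826171875, 240.83888244628906), (68.16032409667969, 40.275848388671875), 67.55890655517578) [0.47090102 0.07325414]
orange near hook [ 0.62000787 -0.14694897  0.020135  ] [ 0.69322653 -0.08344243  0.18546011]
```

```bash
python3 -m handwheel '[{"dp":[0.0145,-0.0286,0.008],"twist":[0,0,-0.0275],"jaw":1},{"dp":[0.0145,-0.0286,0.008],"twist":[0,0,-0.0275],"jaw":1},{"dp":[0.0145,-0.0286,0.008],"twist":[0,0,-0.0275],"jaw":1},{"dp":[0.0145,-0.0286,0.008],"twist":[0,0,-0.0275],"jaw":1},{"dp":[0.0145,-0.0286,0.008],"twist":[0,0,-0.0275],"jaw":1},{"dp":[0.0145,-0.0286,0.008],"twist":[0,0,-0.0275],"jaw":1},{"dp":[0.0145,-0.0286,0.008],"twist":[0,0,-0.0275],"jaw":1},{"dp":[0.0145,-0.0286,0.008],"twist":[0,0,-0.0275],"jaw":1},{"dp":[0.0145,-0.0286,0.008],"twist":[0,0,-0.0275],"jaw":1},{"dp":[0.0145,-0.0286,0.008],"twist":[0,0,-0.0275],"jaw":1}]' 40
python3 -m handwheel '[{"dp":[0.0145,-0.0286,0],"twist":[0,0,-0.0275],"jaw":1},{"dp":[0.0145,-0.0286,0],"twist":[0,0,-0.0275],"jaw":1},{"dp":[0.0145,-0.0286,0],"twist":[0,0,-0.0275],"jaw":1},{"dp":[0.0145,-0.0286,0],"twist":[0,0,-0.0275],"jaw":1},{"dp":[0.0145,-0.0286,0],"twist":[0,0,-0.0275],"jaw":1},{"dp":[0.0145,-0.0286,0],"twist":[0,0,-0.0275],"jaw":1},{"dp":[0.0145,-0.0286,0],"twist":[0,0,-0.0275],"jaw":1},{"dp":[0.0145,-0.0286,0],"twist":[0,0,-0.0275],"jaw":1},{"dp":[0.0145,-0.0286,0],"twist":[0,0,-0.0275],"jaw":1},{"dp":[0.0145,-0.0286,0],"twist":[0,0,-0.0275],"jaw":1}]'
python3 -m handwheel '[{"dp":[0.0145,-0.0286,0],"twist":[0,0,-0.0275],"jaw":1},{"dp":[0.0145,-0.0286,0],"twist":[0,0,-0.0275],"jaw":1},{"dp":[0.0145,-0.0286,0],"twist":[0,0,-0.0275],"jaw":1},{"dp":[0.0145,-0.0286,0],"twist":[0,0,-0.0275],"jaw":1},{"dp":[0.0145,-0.0286,0],"twist":[0,0,-0.0275],"jaw":1},{"dp":[0.0145,-0.0286,0],"twist":[0,0,-0.0275],"jaw":1},{"dp":[0.0145,-0.0286,0],"twist":[0,0,-0.0275],"jaw":1},{"dp":[0.0145,-0.0286,0],"twist":[0,0,-0.0275],"jaw":1},{"dp":[0.0145,-0.0286,0],"twist":[0,0,-0.0275],"jaw":1},{"dp":[0.0145,-0.0286,0],"twist":[0,0,-0.0275],"jaw":1}]'
cat > m.py <<'E'
from h import *
s=bot.observe();M=rot(s["tcp_rot"]);print(s["time_s"],s["ee_pos"],"yaw of tool y",np.arctan2(M[1,1],M[0,1]),"toolz",M[:,2].round(3),s["ft_force"],s["grip_width"],s["grasp_force"],"q",s["joints"].round(2))
E
cat > p.py <<'E'
from m import *
f=grab("wrist","wrist1");w=cloud(f);hsv=cv2.cvtColor(f["frame"],cv2.COLOR_RGB2HSV)
d=np.hypot(w[...,0]-.6265,w[...,1]+.342)
k=(d<.035)&(w[...,2]>.2)&(w[...,2]<.222)&(f["frame"].max(2)<90)
q=w[k];print("grip top",len(q),q.mean(0),cv2.minAreaRect((q[:,:2]*1000).astype(np.float32)))
k=(d<.06)&(w[...,2]>.145)&(w[...,2]<.17)&(hsv[...,1]<110);q=w[k];c=q.mean(0);u=np.linalg.svd(q[:,:2]-c[:2])[2][0]
print("bar",len(q),(q.min(0)+q.max(0))/2,np.arctan(u[1]/u[0]))
k=(d<.06)&(w[...,2]>.05)&(w[...,2]<.066);q=w[k];print("rim",(q.min(0)+q.max(0))/2,np.ptp(q,0))
E
python3 p.py
```

```text
time_s: 0.93
ee_pos: [0.3378, 0.2277, 0.3306]
tcp_rot: [-0.0, 0.312, 0.95, -0.0]
ft_force: [0.5, 0.2, 0.7]
grip_width: 0.0853
grasp_force: 0.0
time_s: 1.77
ee_pos: [0.4829, -0.0585, 0.33]
tcp_rot: [-0.0, 0.439, 0.898, -0.0]
ft_force: [0.9, -0.1, 0.5]
grip_width: 0.0854
grasp_force: 0.0
time_s: 2.6
ee_pos: [0.6279, -0.3442, 0.3297]
tcp_rot: [-0.0, 0.558, 0.83, -0.0]
ft_force: [0.7, 0.3, 0.1]
grip_width: 0.085
grasp_force: 0.0
2.6 [ 0.62791942 -0.34422722  0.32971291] yaw of tool y 0.38651698162962855 toolz [-0.001  0.    -1.   ] [0.6700484  0.29085361 0.14598484] 0.08495251654129647 0.0 q [-0.57  0.62  1.04  0.    1.48 -0.95]
grip top 527 [ 0.62461956 -0.34300625  0.21078625] ((625.0684204101562, -343.9374694824219), (12.825492858886719, 24.316221237182617), 21.885080337524414)
bar 486 [ 0.6248775  -0.34443457  0.15736617] 0.38775150559453075
rim [ 0.62465769 -0.34489315  0.05732956] [0.0695836  0.06887137 0.01441511]
```

View pics/wrist1.png

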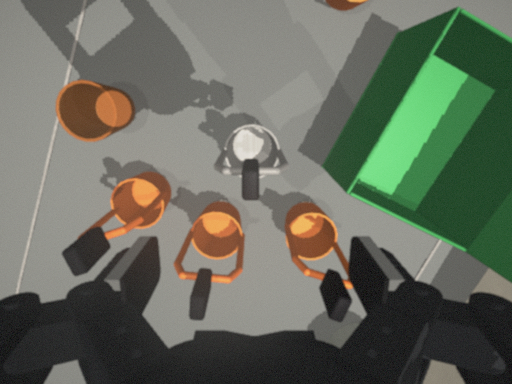

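The wrist view shows the steel pail at about (250,150), with its grip at (250,178), and the jaws already lined up with the bail. The fingers have room around them.

```bash
python3 -m handwheel '[{"dp":[-0.003,0,-0.014],"twist":[0,0,0],"jaw":1},{"dp":[0,0,-0.014],"twist":[0,0,0],"jaw":1},{"dp":[0,0,-0.014],"twist":[0,0,0],"jaw":1},{"dp":[0,0,-0.014],"twist":[0,0,0],"jaw":1},{"dp":[0,0,-0.014],"twist":[0,0,0],"jaw":1},{"dp":[0,0,-0.014],"twist":[0,0,0],"jaw":1},{"dp":[0,0,-0.014],"twist":[0,0,0],"jaw":1},{"dp":[0,0,-0.014],"twist":[0,0,0],"jaw":1},{"dp":[0,0,-0.014],"twist":[0,0,0],"jaw":1},{"dp":[0,0,-0.014],"twist":[0,0,0],"jaw":1}]' 40
python3 -m handwheel '[{"dp":[0,0,0],"twist":[0,0,0],"jaw":0.5},{"dp":[0,0,0],"twist":[0,0,0],"jaw":0.3},{"dp":[0,0,0],"twist":[0,0,0],"jaw":0},{"dp":[0,0,0],"twist":[0,0,0],"jaw":0},{"dp":[0,0,0],"twist":[0,0,0],"jaw":0},{"dp":[0,0,0],"twist":[0,0,0],"jaw":0},{"dp":[0,0,0],"twist":[0,0,0],"jaw":0},{"dp":[0,0,0],"twist":[0,0,0],"jaw":0},{"dp":[0,0,0],"twist":[0,0,0],"jaw":0},{"dp":[0,0,0],"twist":[0,0,0],"jaw":0}]'
```

```text
time_s: 3.48
ee_pos: [0.6244, -0.3427, 0.1891]
tcp_rot: [-0.0, 0.558, 0.83, -0.0]
ft_force: [1.1, 0.9, -0.4]
grip_width: 0.0853
grasp_force: 0.0
time_s: 4.32
ee_pos: [0.6248, -0.343, 0.1911]
tcp_rot: [0.001, 0.558, 0.83, -0.0]
ft_force: [-1.5, -0.5, 5.2]
grip_width: 0.0132
grasp_force: 40.1
```

```bash
python3 -m handwheel '[{"dp":[0,0,0.01],"twist":[0,0,0],"jaw":0},{"dp":[0,0,0.02],"twist":[0,0,0],"jaw":0},{"dp":[0,0,0.025],"twist":[0,0,0],"jaw":0},{"dp":[0,0,0.02],"twist":[0,0,0],"jaw":0},{"dp":[0,0,0.01],"twist":[0,0,0],"jaw":0},{"dp":[-0.005,0.01,0],"twist":[0,0,-0.02],"jaw":0},{"dp":[-0.01,0.02,0],"twist":[0,0,-0.04],"jaw":0},{"dp":[-0.01,0.02,0],"twist":[0,0,-0.04],"jaw":0},{"dp":[-0.01,0.02,0],"twist":[0,0,-0.04],"jaw":0},{"dp":[-0.01,0.02,0],"twist":[0,0,-0.04],"jaw":0}]'
python3 -m handwheel '[{"dp":[-0.01,0.02,0],"twist":[0,0,-0.04],"jaw":0},{"dp":[-0.01,0.02,0],"twist":[0,0,-0.04],"jaw":0},{"dp":[-0.01,0.02,0],"twist":[0,0,-0.04],"jaw":0},{"dp":[-0.01,0.02,0],"twist":[0,0,-0.04],"jaw":0},{"dp":[-0.01,0.02,0],"twist":[0,0,-0.04],"jaw":0},{"dp":[-0.005,0.02,0],"twist":[0,0,-0.04],"jaw":0},{"dp":[0,0.01,0],"twist":[0,0,0],"jaw":0},{"dp":[0,0,0],"twist":[0,0,0],"jaw":0},{"dp":[0,0,0],"twist":[0,0,0],"jaw":0},{"dp":[0,0,0],"twist":[0,0,0],"jaw":0}]'
python3 - <<'E'
from m import *
I=[]
for n,(u,v) in(("top",(270,205)),("side",(280,175))):
    f=grab(n);w=cloud(f);c=s["ee_pos"]
    k=(np.hypot(w[...,0]-c[0],w[...,1]-c[1])<.055)&(w[...,2]>c[2]-.055)&(w[...,2]<c[2]-.022);q=w[k]
    print(n,"below grip",len(q),q.mean(0) if len(q) else "",(q.min(0)+q.max(0))/2 if len(q) else "")
    k=(np.hypot(w[...,0]-c[0],w[...,1]-c[1])<.055)&(w[...,2]>c[2]-.145)&(w[...,2]<c[2]-.122);q=w[k]
    print(n,"rim",len(q),(q.min(0)+q.max(0))/2 if len(q) else "",np.ptp(q,0) if len(q) else "")
    k=(abs(w[...,0]-.527)<.03)&(w[...,1]>-.085)&(w[...,1]<0)&(w[...,2]>.19)&(w[...,2]<.23);q=w[k]
    if len(q):print(n,"hook",len(q),q.min(0),q.max(0),np.polyfit(q[:,1],q[:,0],1))
    I.append(cv2.resize(f["frame"][v-65:v+65,u-65:u+65],(390,390),interpolation=cv2.INTER_CUBIC))
cv2.imwrite("pics/c2.png",np.hstack(I)[:,:,::-1])
E
```

```text
time_s: 5.15
ee_pos: [0.5787, -0.2518, 0.2746]
tcp_rot: [-0.001, 0.631, 0.776, -0.0]
ft_force: [0.6, 0.0, -1.4]
grip_width: 0.0132
grasp_force: 39.1
time_s: 5.98
ee_pos: [0.5249, -0.1236, 0.2751]
tcp_rot: [0.0, 0.718, 0.696, -0.0]
ft_force: [-0.9, -0.2, -2.3]
grip_width: 0.0138
grasp_force: 39.2
5.9833 [ 0.52494537 -0.12362533  0.27514086] yaw of tool y -0.031339631404042514 toolz [-0. -0. -1.] [-0.93654664 -0.21832269 -2.27169848] 0.013766900004646672 39.1660076379776 q [-0.32  0.31  1.65 -0.    1.19 -0.29]
top below grip 1 [ 0.52479269 -0.07354139  0.22216607] [ 0.52479269 -0.07354139  0.22216607]
top rim 19 [ 0.52456452 -0.12377832  0.14142323] [0.03750779 0.06516356 0.01716605]
top hook 48 [ 0.52248411 -0.07367208  0.19666106] [ 0.53123407 -0.0025823   0.22216607] [0.02129102 0.52798847]
side below grip 88 [ 0.52452293 -0.12075823  0.24055866] [ 0.52535062 -0.09900153  0.23682381]
side rim 164 [ 0.52624922 -0.12426944  0.14169794] [0.07534769 0.07141042 0.02274414]
side hook 80 [ 0.5203614  -0.07604316  0.2011869 ] [ 5.32031604e-01 -4.52152849e-04  2.20790103e-01] [0.03218258 0.5273901 ]
```

View pics/c2.png

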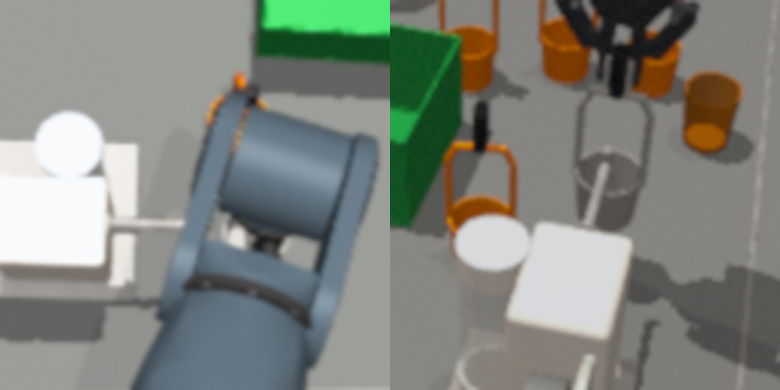

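The pail hangs upright in the jaws just outside the hook's end, at about (610,190) in the crop, with the bail wide open around the hook line. Its bar is at about 0.240, clear of the hook tip at 0.221.

```bash
python3 -m handwheel '[{"dp":[0.0005,0.006,0],"twist":[0,0,0],"jaw":0},{"dp":[0.0005,0.012,0],"twist":[0,0,0],"jaw":0},{"dp":[0.0005,0.012,0],"twist":[0,0,0],"jaw":0},{"dp":[0,0.012,0],"twist":[0,0,0],"jaw":0},{"dp":[0,0.012,0],"twist":[0,0,0],"jaw":0},{"dp":[0,0.012,0],"twist":[0,0,0],"jaw":0},{"dp":[0,0.012,0],"twist":[0,0,0],"jaw":0},{"dp":[0,0.009,0],"twist":[0,0,0],"jaw":0},{"dp":[0,0.003,0],"twist":[0,0,0],"jaw":0},{"dp":[0,0,0],"twist":[0,0,0],"jaw":0}]'
python3 -m handwheel '[{"dp":[0,0,-0.005],"twist":[0,0,0],"jaw":0},{"dp":[0,0,-0.006],"twist":[0,0,0],"jaw":0},{"dp":[0,0,-0.006],"twist":[0,0,0],"jaw":0},{"dp":[0,0,-0.006],"twist":[0,0,0],"jaw":0},{"dp":[0,0,-0.004],"twist":[0,0,0],"jaw":0},{"dp":[0,0,-0.003],"twist":[0,0,0],"jaw":0},{"dp":[0,0,-0.002],"twist":[0,0,0],"jaw":0},{"dp":[0,0,-0.001],"twist":[0,0,0],"jaw":0},{"dp":[0,0,0],"twist":[0,0,0],"jaw":0},{"dp":[0,0,0],"twist":[0,0,0],"jaw":0}]'
```

```text
time_s: 6.92
ee_pos: [0.5261, -0.032, 0.2754]
tcp_rot: [0.0, 0.718, 0.696, 0.0]
ft_force: [0.9, 0.3, -2.8]
grip_width: 0.0132
grasp_force: 39.2
time_s: 7.75
ee_pos: [0.5262, -0.0329, 0.2425]
tcp_rot: [0.0, 0.718, 0.696, 0.0]
ft_force: [1.0, -0.4, -1.4]
grip_width: 0.0136
grasp_force: 39.2
```

```bash
python3 -m handwheel '[{"dp":[0,0,-0.001],"twist":[0,0,0],"jaw":0},{"dp":[0,0,-0.001],"twist":[0,0,0],"jaw":0},{"dp":[0,0,-0.0005],"twist":[0,0,0],"jaw":0},{"dp":[0,0,0],"twist":[0,0,0],"jaw":0},{"dp":[0,0,0],"twist":[0,0,0],"jaw":0},{"dp":[0,0,0],"twist":[0,0,0],"jaw":0},{"dp":[0,0,0],"twist":[0,0,0],"jaw":0},{"dp":[0,0,0],"twist":[0,0,0],"jaw":0},{"dp":[0,0,0],"twist":[0,0,0],"jaw":0},{"dp":[0,0,0],"twist":[0,0,0],"jaw":0}]'
```

```text
time_s: 8.58
ee_pos: [0.5261, -0.0328, 0.2398]
tcp_rot: [0.0, 0.718, 0.696, -0.0]
ft_force: [0.1, 0.3, -1.7]
grip_width: 0.0133
grasp_force: 39.3
```

```bash
python3 -m handwheel '[{"dp":[0,0,-0.001],"twist":[0,0,0],"jaw":0},{"dp":[0,0,-0.001],"twist":[0,0,0],"jaw":0},{"dp":[0,0,0],"twist":[0,0,0],"jaw":0},{"dp":[0,0,0],"twist":[0,0,0],"jaw":0},{"dp":[0,0,0],"twist":[0,0,0],"jaw":0},{"dp":[0,0,0],"twist":[0,0,0],"jaw":0},{"dp":[0,0,0],"twist":[0,0,0],"jaw":0},{"dp":[0,0,0],"twist":[0,0,0],"jaw":0},{"dp":[0,0,0],"twist":[0,0,0],"jaw":0},{"dp":[0,0,0],"twist":[0,0,0],"jaw":0}]'
python3 - <<'E'
from m import *
f=grab("side");cv2.imwrite("pics/c3.png",cv2.resize(f["frame"][100:280,190:370],(540,540),interpolation=cv2.INTER_CUBIC)[:,:,::-1])
w=cloud(f)
for u in range(255,310,4):
    pass
k=(abs(w[...,0]-.526)<.04)&(abs(w[...,1]+.033)<.05)&(w[...,2]>.09)&(w[...,2]<.12);q=w[k];print("rim",(q.min(0)+q.max(0))/2,q.max(0))
E
```

```text
time_s: 9.42
ee_pos: [0.5263, -0.0329, 0.2391]
tcp_rot: [0.001, 0.718, 0.696, 0.0]
ft_force: [-4.4, 0.7, 11.4]
grip_width: 0.0133
grasp_force: 41.2
9.4167 [ 0.5263172  -0.03286105  0.23914031] yaw of tool y -0.03200844822694954 toolz [ 0.001 -0.    -1.   ] [-4.41920788  0.69247241 11.43155793] 0.013296086463961078 41.242409348487854 q [-0.15  0.32  1.72 -0.    1.1  -0.12]Traceback (most recent call last):
  File "<stdin>", line 6, in <module>
    return umr_minimum(a, axis, None, out, keepdims, initial, where)
ValueError: zero-size array to reduction operation minimum which has no identity
```

View pics/c3.png

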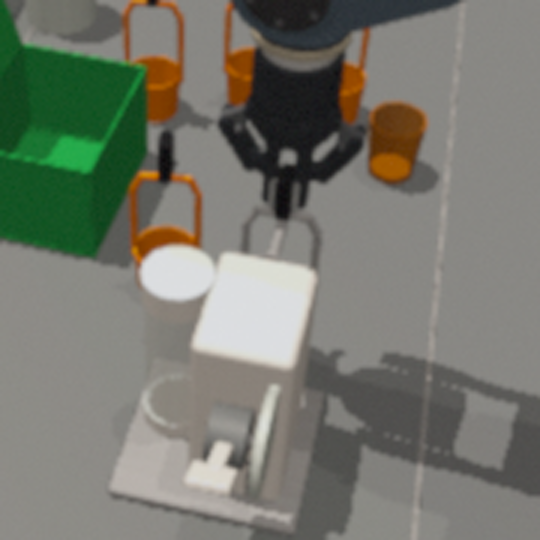

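The bail arch straddles the hook, with its bar resting on the arm at about (283,215). An 11 N contact force at the expected height confirms it, so I ease off slightly and let go.

```bash
python3 -m handwheel '[{"dp":[0,0,0.0007],"twist":[0,0,0],"jaw":0},{"dp":[0,0,0],"twist":[0,0,0],"jaw":0.2},{"dp":[0,0,0],"twist":[0,0,0],"jaw":0.25},{"dp":[0,0,0],"twist":[0,0,0],"jaw":0.3},{"dp":[0,0,0],"twist":[0,0,0],"jaw":0.4},{"dp":[0,0,0],"twist":[0,0,0],"jaw":0.5},{"dp":[0,0,0],"twist":[0,0,0],"jaw":0.6},{"dp":[0,0,0],"twist":[0,0,0],"jaw":0.6},{"dp":[0,0,0],"twist":[0,0,0],"jaw":0.6},{"dp":[0,0,0],"twist":[0,0,0],"jaw":0.6}]'
python3 -m handwheel '[{"dp":[0,0,0.005],"twist":[0,0,0],"jaw":0.6},{"dp":[0,0,0.01],"twist":[0,0,0],"jaw":0.6},{"dp":[0,0,0.015],"twist":[0,0,0],"jaw":0.6},{"dp":[0,0,0.02],"twist":[0,0,0],"jaw":0.6},{"dp":[0,0,0.02],"twist":[0,0,0],"jaw":0.6},{"dp":[0,0,0.02],"twist":[0,0,0],"jaw":0.6},{"dp":[0,0,0.02],"twist":[0,0,0],"jaw":0.6},{"dp":[0,0,0.01],"twist":[0,0,0],"jaw":0.6},{"dp":[0,0,0],"twist":[0,0,0],"jaw":0.6},{"dp":[0,0,0],"twist":[0,0,0],"jaw":0.6}]'
python3 - <<'E'
from m import *
f=grab("wrist","w4");w=cloud(f);b=f["frame"].max(2)
k=(b<90)&(w[...,2]>.22)&(w[...,2]<.28)&(abs(w[...,0]-.526)<.05)&(abs(w[...,1]+.033)<.05);q=w[k]
print("grip",len(q),(q.min(0)+q.max(0))/2,q.max(0))
k=(abs(w[...,0]-.526)<.05)&(abs(w[...,1]+.033)<.06)&(w[...,2]>.06)&(w[...,2]<.13);q=w[k];print("rim",len(q),(q.min(0)+q.max(0))/2 if len(q) else 0,q.max(0))
E
```

```text
time_s: 10.3
ee_pos: [0.5261, -0.0328, 0.2385]
tcp_rot: [-0.0, 0.718, 0.696, -0.0]
ft_force: [0.0, 0.6, 0.3]
grip_width: 0.0508
grasp_force: 0.0
time_s: 11.13
ee_pos: [0.526, -0.0328, 0.3584]
tcp_rot: [0.0, 0.718, 0.696, 0.0]
ft_force: [-0.4, -0.1, -0.1]
grip_width: 0.0513
grasp_force: 0.0
11.1333 [ 0.52599373 -0.03281951  0.35841384] yaw of tool y -0.03200301293176848 toolz [ 0. -0. -1.] [-0.44682877 -0.13585868 -0.0766322 ] 0.0512688068575214 0.0 q [-0.15  0.22  1.56  0.    1.36 -0.12]
grip 770 [ 0.52716781 -0.0343006   0.24102511] [ 0.53410918 -0.02111043  0.26201114]
rim 848 [ 0.52525911 -0.0345884   0.09496457] [ 0.56214243 -0.00198285  0.12992575]
```

View pics/w4.png

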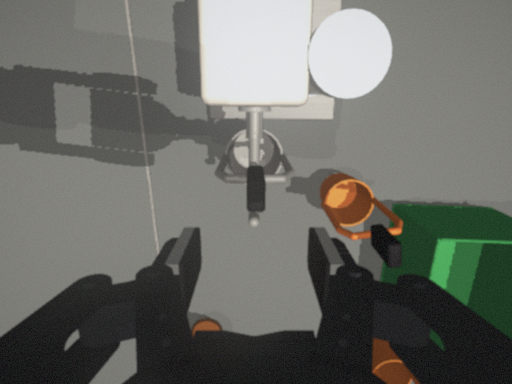

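The wrist view shows the pail hanging free on the hook arm, with the grip at (256,187) and the hook tip beyond it at (254,220). Next is the lever.

```bash
python3 -m handwheel '[{"dp":[0.001,0.015,0],"twist":[0,0,0],"jaw":0},{"dp":[0.001,0.03,0],"twist":[0,0,0],"jaw":0},{"dp":[0.001,0.03,0],"twist":[0,0,0],"jaw":0},{"dp":[0.001,0.03,0],"twist":[0,0,0],"jaw":0},{"dp":[0.001,0.03,0],"twist":[0,0,0],"jaw":0},{"dp":[0.001,0.03,0],"twist":[0,0,0],"jaw":0},{"dp":[0.001,0.03,0],"twist":[0,0,0],"jaw":0},{"dp":[0.001,0.03,0],"twist":[0,0,0],"jaw":0},{"dp":[0,0.02,-0.02],"twist":[0,0,0],"jaw":0},{"dp":[0,0,-0.02],"twist":[0,0,0],"jaw":0}]' 60
cat > l.py <<'E'
from m import *
import sys
f=grab("wrist",sys.argv[1]);w=cloud(f);b=f["frame"].min(2)
k=(abs(w[...,0]-.535)<.05)&(w[...,1]>.2)&(w[...,1]<.3)&(w[...,2]>.09)&(w[...,2]<.215)&(b>110);q=w[k]
print(len(q),q.min(0),q.max(0),q.mean(0))
for y in np.arange(.2,.3,.006):
    r=q[abs(q[:,1]-y)<.003]
    if len(r)>5:print(round(y,3),np.percentile(r[:,0],[2,98]).round(4),np.percentile(r[:,2],[5,50,95]).round(4))
E
python3 l.py w5
```

```text
time_s: 12.02
ee_pos: [0.5337, 0.2154, 0.3171]
tcp_rot: [-0.0, 0.717, 0.697, 0.0]
ft_force: [0.2, -0.3, -0.4]
grip_width: -0.0003
grasp_force: 0.0
12.0167 [0.53365708 0.21541138 0.31706916] yaw of tool y -0.02918862931343468 toolz [-0.     0.001 -1.   ] [ 0.19609963 -0.25846712 -0.35126387] -0.0002685868598612017 0.0 q [0.3  0.34 1.5  0.   1.3  0.33]
2971 [0.50075675 0.2000253  0.14452517] [0.55508569 0.26861817 0.20052541] [0.5315883  0.23821521 0.18603277]
0.2 [0.5015 0.5506] [0.1637 0.1672 0.1923]
0.206 [0.5016 0.5467] [0.1557 0.1689 0.1908]
0.212 [0.5015 0.5419] [0.1699 0.174  0.1873]
0.218 [0.5019 0.5419] [0.1733 0.1763 0.1823]
0.224 [0.5022 0.5419] [0.1642 0.1764 0.1795]
0.23 [0.5036 0.542 ] [0.16   0.1812 0.1832]
0.236 [0.5208 0.5526] [0.1829 0.1849 0.1865]
0.242 [0.519  0.5533] [0.1849 0.1872 0.189 ]
0.248 [0.5196 0.5535] [0.1884 0.1903 0.1922]
0.254 [0.5195 0.5537] [0.1917 0.1936 0.1955]
0.26 [0.5196 0.5541] [0.195  0.197  0.1988]
0.266 [0.5204 0.5541] [0.1943 0.1982 0.1997]
```

View pics/w5.png

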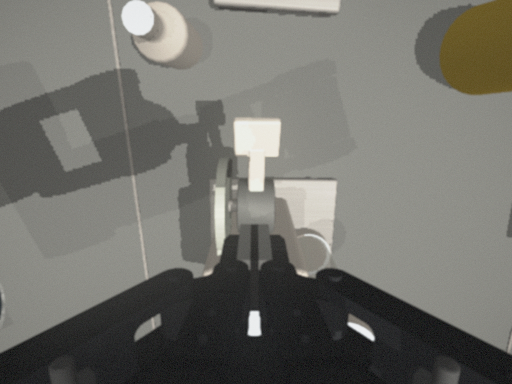

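The wrist view shows the lever pad at (257,137), centred at about x 0.537, y 0.2505 and z 0.192, which matches the expected geometry. The bottle at (155,30) and the brush at (277,3) are clear.

```bash
python3 -m handwheel '[{"dp":[0.001,0.01,-0.005],"twist":[0,0,0],"jaw":0},{"dp":[0.001,0.01,-0.015],"twist":[0,0,0],"jaw":0},{"dp":[0.001,0.01,-0.02],"twist":[0,0,0],"jaw":0},{"dp":[0,0.003,-0.02],"twist":[0,0,0],"jaw":0},{"dp":[0,0,-0.015],"twist":[0,0,0],"jaw":0},{"dp":[0,0,-0.01],"twist":[0,0,0],"jaw":0},{"dp":[0,0,-0.005],"twist":[0,0,0],"jaw":0},{"dp":[0,0,-0.005],"twist":[0,0,0],"jaw":0},{"dp":[0,0,-0.005],"twist":[0,0,0],"jaw":0},{"dp":[0,0,0],"twist":[0,0,0],"jaw":0}]'
python3 -m handwheel '[{"dp":[0,0.001,-0.006],"twist":[0,0,0],"jaw":0},{"dp":[0,0.001,-0.006],"twist":[0,0,0],"jaw":0},{"dp":[0,0.001,-0.006],"twist":[0,0,0],"jaw":0},{"dp":[0,0.001,-0.006],"twist":[0,0,0],"jaw":0},{"dp":[0,0.002,-0.006],"twist":[0,0,0],"jaw":0},{"dp":[0,0.002,-0.006],"twist":[0,0,0],"jaw":0},{"dp":[0,0.002,-0.006],"twist":[0,0,0],"jaw":0},{"dp":[0,0.001,-0.006],"twist":[0,0,0],"jaw":0},{"dp":[0,0,-0.006],"twist":[0,0,0],"jaw":0},{"dp":[0,0,0],"twist":[0,0,0],"jaw":0}]'
python3 - <<'E'
from m import *
f=grab("side");cv2.imwrite("pics/c6.png",cv2.resize(f["frame"][130:290,190:370],(720,640)[:1]+(600,),interpolation=cv2.INTER_CUBIC)[:,:,::-1])
w=cloud(f);b=f["frame"].min(2)
k=(w[...,0]>.515)&(w[...,0]<.56)&(w[...,1]>.2)&(w[...,1]<.3)&(w[...,2]>.05)&(w[...,2]<.2)&(b>110);q=w[k]
for y in np.arange(.2,.3,.006):
    r=q[abs(q[:,1]-y)<.003]
    if len(r)>2:print(round(y,3),len(r),np.percentile(r[:,0],[2,98]).round(4),np.percentile(r[:,2],[5,50,95]).round(4))
E
```

```text
time_s: 12.9
ee_pos: [0.5371, 0.245, 0.2182]
tcp_rot: [-0.0, 0.718, 0.696, -0.0]
ft_force: [-0.5, -0.0, -0.2]
grip_width: -0.0001
grasp_force: 0.0
time_s: 13.73
ee_pos: [0.5372, 0.2559, 0.1635]
tcp_rot: [0.0, 0.718, 0.696, -0.0]
ft_force: [1.4, -2.5, 7.2]
grip_width: 0.0003
grasp_force: 3.5
13.7333 [0.53715803 0.25587596 0.16350118] yaw of tool y -0.03183567666734348 toolz [-0.    -0.001 -1.   ] [ 1.37614548 -2.52565281  7.20130739] 0.00025602168168105253 3.531620604917407 q [ 0.37  0.53  1.61 -0.    1.    0.4 ]
0.248 7 [0.5203 0.5553] [0.1418 0.1436 0.1451]
0.254 9 [0.5199 0.5541] [0.1407 0.1424 0.1441]
0.26 23 [0.5203 0.5551] [0.1405 0.1425 0.1701]
0.266 50 [0.5217 0.5556] [0.1396 0.1424 0.1825]
0.272 35 [0.5194 0.5546] [0.1386 0.1408 0.1428]
0.278 38 [0.5213 0.5543] [0.133  0.1389 0.1418]
```

View pics/c6.png

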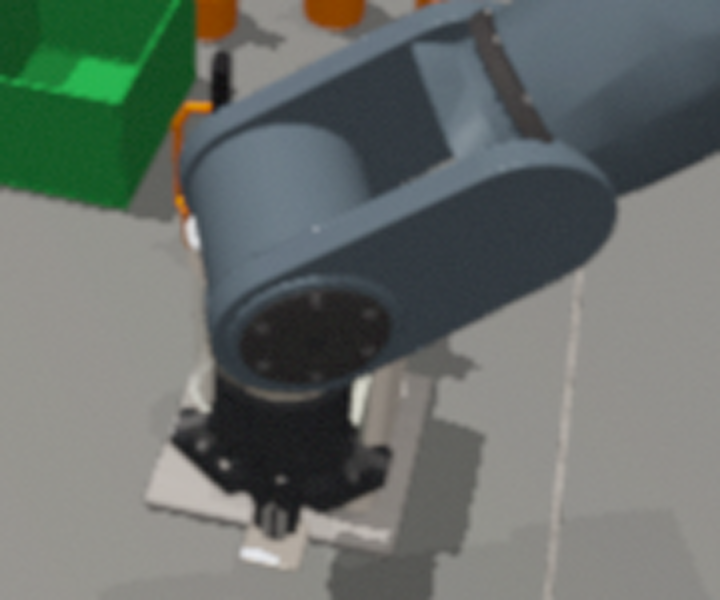

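The side view shows the fingertips pressing the pad at (275,545). The dial reads about 0.64, so the third click needs the tool about 17 mm lower.

```bash
python3 -m handwheel '[{"dp":[0,0.001,-0.0025],"twist":[0,0,0],"jaw":0},{"dp":[0,0.001,-0.0025],"twist":[0,0,0],"jaw":0},{"dp":[0,0,-0.0025],"twist":[0,0,0],"jaw":0},{"dp":[0,0,-0.0025],"twist":[0,0,0],"jaw":0},{"dp":[0,0,-0.0025],"twist":[0,0,0],"jaw":0},{"dp":[0,0,-0.0025],"twist":[0,0,0],"jaw":0},{"dp":[0,0,-0.002],"twist":[0,0,0],"jaw":0},{"dp":[0,0,0],"twist":[0,0,0],"jaw":0},{"dp":[0,0,0],"twist":[0,0,0],"jaw":0},{"dp":[0,0,0],"twist":[0,0,0],"jaw":0}]'
cat > d.py <<'E'
from m import *
P=[]
for i in range(3):
    w=cloud(f:=grab("side"));b=f["frame"].min(2)
    k=(w[...,0]>.52)&(w[...,0]<.555)&(w[...,1]>.24)&(w[...,1]<.28)&(w[...,2]>.05)&(w[...,2]<.145)&(b>120);P.append(w[k])
q=np.vstack(P)
for y in np.arange(.242,.285,.006):
    r=q[abs(q[:,1]-y)<.003]
    if len(r)>2:print(round(y,3),len(r),np.percentile(r[:,2],[5,50,95]).round(4))
# dial from each point on upper face: -(y-.182) sin a + (z-.15) cos a ... face: -dy*sin(t)+dz*cos(t)=.004
from scipy.optimize import brentq
k=(q[:,1]>.245)&(q[:,1]<.272);D=[]
for p in q[k]:
    g=lambda t:-(p[1]-.182)*np.sin(t)+(p[2]-.15)*np.cos(t)-.004
    D.append(.5-brentq(g,-1.2,.8))
print("dial",np.percentile(D,[10,25,50,75,90]).round(3))
E
python3 d.py
```

```text
time_s: 14.62
ee_pos: [0.5372, 0.2581, 0.1474]
tcp_rot: [0.0, 0.718, 0.696, -0.0]
ft_force: [0.4, -1.4, 6.6]
grip_width: -0.0
grasp_force: 2.6
14.6167 [0.53716476 0.2581216  0.14740556] yaw of tool y -0.03197930774218153 toolz [ 0. -0. -1.] [ 0.3501153  -1.37569098  6.64193614] -5.248492355851213e-07 2.6157349348068237 q [ 0.37  0.55  1.62 -0.    0.97  0.4 ]
0.242 6 [0.1287 0.1309 0.1318]
0.248 18 [0.1269 0.1293 0.1314]
0.254 19 [0.1225 0.1273 0.1297]
0.26 56 [0.1211 0.1241 0.1267]
0.266 130 [0.1189 0.1219 0.1376]
0.272 135 [0.1149 0.1199 0.1372]
dial [0.74  0.847 0.868 0.881 0.893]
```

```bash
python3 -m handwheel '[{"dp":[0,0,-0.001],"twist":[0,0,0],"jaw":0},{"dp":[0,0,0],"twist":[0,0,0],"jaw":0},{"dp":[0,0,0],"twist":[0,0,0],"jaw":0},{"dp":[0,0,0],"twist":[0,0,0],"jaw":0},{"dp":[0,0,0],"twist":[0,0,0],"jaw":0},{"dp":[0,0,0],"twist":[0,0,0],"jaw":0},{"dp":[0,0,0],"twist":[0,0,0],"jaw":0},{"dp":[0,0,0],"twist":[0,0,0],"jaw":0},{"dp":[0,0,0],"twist":[0,0,0],"jaw":0},{"dp":[0,0,0],"twist":[0,0,0],"jaw":0}]'
python3 d.py
python3 - <<'E'
from h import *
f=grab("top");w=cloud(f)
k=(f["frame"].max(2)<90)&(w[...,2]>.215)&(w[...,2]<.28)&(abs(w[...,0]-.526)<.05)&(abs(w[...,1]+.033)<.05);q=w[k]
print("pail grip",len(q),q.mean(0),q.max(0))
cv2.imwrite("pics/t7.png",cv2.resize(f["frame"][100:300,110:330],(660,600))[:,:,::-1])
E
```

```text
time_s: 15.6
ee_pos: [0.5371, 0.2581, 0.1465]
tcp_rot: [0.0, 0.718, 0.696, 0.0]
ft_force: [0.0, -3.0, 7.2]
grip_width: 0.0003
grasp_force: 2.8
15.6 [0.53714898 0.25812838 0.1464805 ] yaw of tool y -0.03195437556330204 toolz [ 0. -0. -1.] [ 0.0118215  -3.02692346  7.24856632] 0.00028426998114778647 2.7990752644836903 q [ 0.37  0.55  1.62 -0.    0.97  0.4 ]
0.242 6 [0.1272 0.1286 0.1308]
0.248 17 [0.1265 0.1282 0.1313]
0.254 19 [0.1224 0.1259 0.1284]
0.26 57 [0.1201 0.1228 0.1262]
0.266 131 [0.1172 0.121  0.1352]
0.272 128 [0.1145 0.1188 0.1374]
dial [0.826 0.863 0.877 0.891 0.907]
pail grip 47 [ 0.52625222 -0.03452364  0.25264879] [ 0.53267056 -0.02088235  0.26418752]
```

View pics/t7.png

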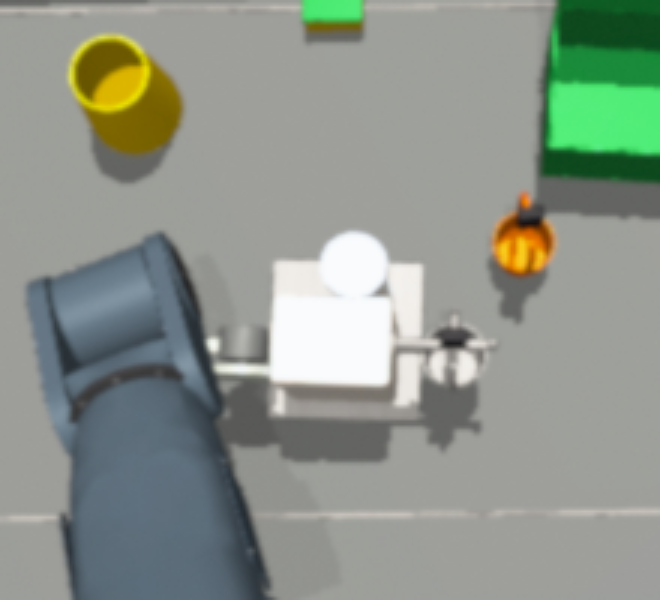

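The pail hangs on the hook at (455,345), free of the robot, and the dial is held at about 0.88 with roughly 7 N. Handing in.

```bash
python3 -c "
from bench import bot
print(bot.job_done())"
```

```text
the job is handed in; nothing more can be done
None
```

I handed the job in at about 15.6 s: the pail hangs free on the hook and the closed fingers hold the lever at the third click (dial about 0.88 rad, roughly 7 N); no verdict came back.

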